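# Seat the brass die in its holder and swing the keeper over it

## Task

Push the loose brass disc across the face of the die holder with the fingertips, without ever picking it up, until it drops into the round recess and lies flat and flush. Then push the keeper's red knob round until the keeper is at its stop across the disc. Leave the other things on the bench standing where they are.

Things in the scene. Friction and masses are not known exactly. Their poses are not given: they have to be found in the camera images.
- holder: die holder: dark steel plate fixed to the bench, 140 (x) x 210 (y) x 20 mm high; origin: centre of its underside, at bench height. Its flat upper face lies at z = 20 mm. Seen from above, its y axis runs along its long side from the loose disc towards the recess. Its own x axis points to the side on which the keeper is pivoted.
- recess (a point): centre of the mouth of the round recess, at the height of the holder's upper face; in the holder's frame at x 0, y +45, z 20 mm. The recess is 49 mm across and 8 mm deep with a flat red floor and a 1 mm chamfer at its edge.
- die: loose brass die, a plain disc 44 mm across and 8 mm thick, about 100 g; starts lying flat on the holder's upper face, its centre 70 to 115 mm from the recess centre on the holder's -y side. Origin: centre of its underside, 12 mm above the bench when it lies on the recess floor, its top then flush with the upper face.
- keeper (a joint): angle (rad) of the keeper, a flat aluminium bar 13 mm wide on an upright pivot at x +45, y +45 mm in the holder's frame (head 12 mm above the upper face). At 0 it points along the holder's +y; it grows counterclockwise from above to a stop at 1.57, along -x across the recess. Starts at 0 to 0.3, stays where left (1 N at the knob moves it). Underside 3 mm above the upper face.
- keeper_knob (a point): middle of the upright red knob on the keeper's free end, 60 mm from the pivot axis; the knob is 14 mm across and spans 16 to 36 mm above the holder's upper face (this point 26 mm above it).
- ringblank: small plain brass ring lying flat, 24 mm across, 8 mm high; origin: centre of its underside
- thirdhand: black stepped round stand of a third-hand clamp, 68 mm across, with a steel joint on top, 67 mm high in all; origin: centre of its underside
- mug: white mug, 82 mm across, 95 mm high; origin: centre of its underside
- jar: small clear jar with a green lid, 52 mm across, 60 mm high; origin: centre of its underside
- torch: green hand torch upright on a yellow foot, 72 mm across, 152 mm high; origin: centre of its underside
- brush: hand brush about 170 mm long lying on the bench
- lamp: squat green glass spirit lamp with a brass cap, 70 mm across, 85 mm high; origin: centre of its underside

How it is judged:
By the outcome, as a careful person would: the job done as asked, in the order asked, and still so for the second after the job is handed in, with the robot touching nothing.
It also fails if it takes over 58 s, if anything falls off the work surface, if the arm or the gripper's body presses on something with over 40 N, if the wrist force passes 120 N, or if a joint passes its speed limit or range.

## Robot

A 6-joint arm with a two-finger parallel gripper is mounted at the origin on the work surface. World frame = base frame: x ahead of the robot, y to its left, z up, the work surface at z = 0. Lengths are in m, angles in rad, forces in N, time in s.
With the tool pointing down it reaches from about 0.35 to 0.775 m from the base axis. Payload 5.5 kg.
Tool frame: the origin (TCP) lies midway between the tips of the shut fingers; the grasp point (between the pads) lies 19 mm behind it; y points along the fingers, z is the direction in which the jaws open and shut, and the axes are right-handed (so a half turn about y gives the same grasp; the last joint's range is limited). The gripper opens to 85 mm and grips with 20 to 120 N. Pads are 22 mm wide; open, the fingers measure 114 mm over their backs; the gripper's body (76 mm by 85 mm) begins 54 mm behind the grasp point. The pads swing forward as they close: fully open they stand 13 mm farther back than shut.
Start: joints at [-1.393, 0.313, 0.046, 1.304, 0, 1.431], TCP at [0.18, -0.546, 0.203] pointing down, gripper open.
Joint ranges: [-2.76, 2.76], [-0.86, 1.69], [-1.03, 1.26], [-2.2, 2.34], [-1.47, 1.5], [-3.14, 3.14]. Speed limits (rad/s): [2.57, 2.57, 3.14, 3.14, 3.14, 3.14].

## Interface

Orientations are given as a rotation vector (axis times angle).
In Python, from workcell import * gives the robot as it stands. The module is installed in compiled form; this text tells all that it offers.
- The arm moves only by the shell command python3 -m pendant 'ROWS' [OPENING] [FORCE]. ROWS is JSON, a list of rows, each a list of 4 numbers: the shift along the tool's x, y, z in mm, then the turn about the tool's y in degrees. In form: [[tx, ty, tz, turn], ...]. A call has 1 to 20 rows; each row is the pose to reach, as a shift and turn from the pose commanded when the call began, along the tool's axes at that moment; what a row does not reach only later rows make up. A row lasts 1/12 s, in which the tool goes at most 41.7 mm and 7.16 degrees, less where a joint would pass 70% of its speed; a pose out of reach is approached as far as the arm can. A call with a gripper value outside its range is refused whole. OPENING is the opening, from 0 (shut) to 1 (fully open), set as the call begins (- or left out, the last holds). The fingers move at their own pace and stop on an object; FORCE is the grip in N (left out, the last holds). Time passes only in rows, so rows that repeat a pose let the fingers close. It gives the time, the measured TCP pose, the force and the opening at its end, in the units of the state.
- state(): the state, without advancing time (a new reading comes with each control period).
- camera(name): name is "scene" or "side" or "wrist"; returns (picture, depth): 480x640x3 uint8, red, green, blue; 480x640 float32, m along the optical axis (not along the pixel's ray), 0 where there is no reading.
- camera_info(name): a dict with "fx", "fy", "cx", "cy" (pixels), "origin" and "orientation" of the camera in the world. Camera axes: x right, y down, z forward; pixel columns grow to the right and rows downward; lengths in m; the calibration is good to about 2 mm. A picture is of the moment at which its call begins: read the wrist's pose just before it. camera_info takes no time and is no camera call; for the wrist camera it gives the pose at the moment of the call.
- hand_in(): hands the job in, once; it reports no verdict.
The state is a dict: "clock": time; "joint_pos": joint angles; "dq": joint speeds; "effort": joint torques, N m; "eef_pos": TCP position; "ee_rot": TCP orientation; "force": force on the tool from outside, world axes, zero at the start; "torque": the same for the moment, N m; "grip_width": opening from 0.0 (shut) to 1.0 (fully open).
Only numpy, scipy, OpenCV 4.12 (cv2) and the standard library are available. Lean on these libraries where they do the work, as an engineer would, in place of code of your own. Each camera call takes 0.05 s, during which the arm holds its last target.

## Working session

There is one attempt and no reset: what is moved stays moved. The work goes in short steps, Python scripts to look and compute and a shell command to move; the robot and the scene stay as the last step left them, time stands still between calls to the robot, and variables do not carry over. Pictures are saved under pics/ and viewed, and the job is handed in when it is done.

```bash
mkdir -p pics
python3 - <<'E'
from workcell import *
import cv2
print(state())
for n in ["scene","side","wrist"]:
    print(n,camera_info(n))
    p,d=camera(n); cv2.imwrite(f"pics/{n}0.png",p[:,:,::-1])
E
```

```text
{'clock': 0.0, 'joint_pos': array([-1.39259797e+00,  3.13990928e-01,  4.50226605e-02,  1.30359938e+00,
        1.03341132e-05,  1.43122050e+00]), 'dq': array([-0.00052723, -0.00255734, -0.00080293,  0.00016856, -0.00047914,
       -0.00129607]), 'effort': array([ 1.33803071e-03, -4.80628896e+01,  2.98532528e+01,  1.94229040e-02,
        1.41403989e-04,  5.58739956e-06]), 'eef_pos': array([ 0.17957129, -0.54567355,  0.20183216]), 'ee_rot': array([-0.32847755,  2.05162217, -2.04794529]), 'force': array([0.25069237, 0.22159608, 0.04890552]), 'torque': array([ 0.04198462, -0.02287889, -0.02292095]), 'grip_width': 0.9999122253302614}
scene {'fx': 522.8351192334898, 'fy': 522.8351192334898, 'cx': 319.8383759623025, 'cy': 230.4228587116793, 'origin': array([ 1.16854743, -0.40925734,  1.11069965]), 'orientation': array([-2.17874257, -1.33937115,  0.42609089])}
side {'fx': 487.44406391951577, 'fy': 487.44406391951577, 'cx': 321.5010734988807, 'cy': 241.20890932762796, 'origin': array([-0.14013658,  0.62079573,  0.74317357]), 'orientation': array([-0.98688762,  2.31868968, -1.18914962])}
wrist {'fx': 356.30477051452397, 'fy': 356.30477051452397, 'cx': 321.00333234402603, 'cy': 236.28700128020193, 'origin': array([ 0.2495357 , -0.52357761,  0.3732115 ]), 'orientation': array([ 2.34518954, -1.69725932, -0.25250043])}
```

View pics/scene0.png

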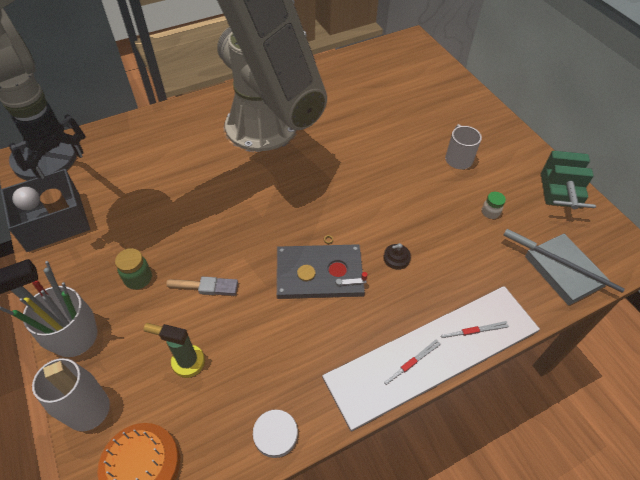

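View pics/side0.png

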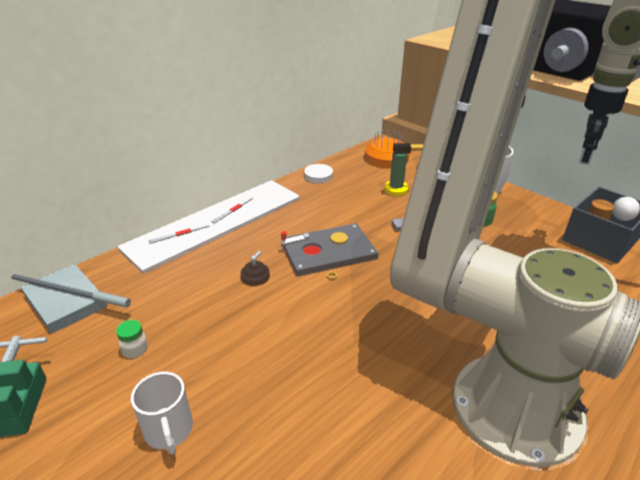

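View pics/wrist0.png

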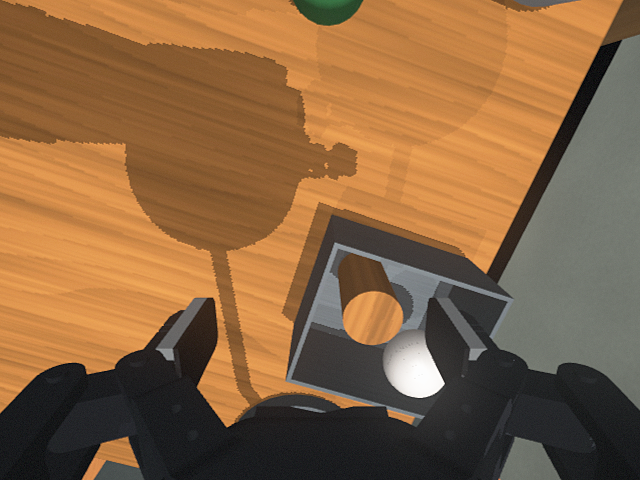

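The scene view shows the holder around (320,272), the die at (306,272), the recess at (338,268), the knob at (364,275), the ring at (328,240) and the third hand at (397,256). Next I'll measure these.

```bash
cat > h.py <<'E'
from workcell import *
import numpy as np, cv2
from scipy.spatial.transform import Rotation as R
def ray(ci,u,v,z):
    d=R.from_rotvec(ci["orientation"]).apply([(u-ci["cx"])/ci["fx"],(v-ci["cy"])/ci["fy"],1.0])
    o=np.array(ci["origin"]); return o+d*(z-o[2])/d[2]
def proj(ci,P):
    c=R.from_rotvec(ci["orientation"]).inv().apply(np.array(P)-ci["origin"])
    return np.array([ci["fx"]*c[0]/c[2]+ci["cx"],ci["fy"]*c[1]/c[2]+ci["cy"]])
def blobs(m,minA=20):
    n,l,s,c=cv2.connectedComponentsWithStats(m.astype(np.uint8))
    return [(int(s[i,4]),c[i].round(1),s[i,:4].tolist(),l==i) for i in range(1,n) if s[i,4]>=minA]
E
python3 - <<'E'
from h import *
for n,box in [("scene",(220,220,240,90)),("side",(230,210,170,80))]:
    p=cv2.imread(f"pics/{n}0.png"); x,y,w,h=box
    cv2.imwrite(f"pics/{n}0z.png",cv2.resize(p[y:y+h,x:x+w],None,fx=3.3,fy=3.3,interpolation=cv2.INTER_CUBIC))
    ci=camera_info(n); hsv=cv2.cvtColor(p,cv2.COLOR_BGR2HSV)
    H,S,V=[hsv[...,i].astype(int) for i in range(3)]
    roi=np.zeros(H.shape,bool); roi[y:y+h,x:x+w]=1
    red=roi&((H<6)|(H>172))&(S>150)&(V>80)
    br=roi&(H>17)&(H<30)&(S>120)&(V>90)
    for nm,m,z in [("red",red,.012),("brass",br,.028)]:
        for a,c,s,_ in blobs(m,12): print(n,nm,a,c,s,ray(ci,*c,z).round(4), ray(ci,*c,.046).round(4))
    dark=roi&(S<90)&(V<110)
    b=max(blobs(dark,500),key=lambda t:t[0]); 
    cn,_=cv2.findContours(b[3].astype(np.uint8),cv2.RETR_EXTERNAL,cv2.CHAIN_APPROX_NONE)
    ap=cv2.approxPolyDP(cn[0],4,True)[:,0]; print("poly",[(q.tolist(),ray(ci,*q,.02).round(3)[:2].tolist()) for q in ap])
E
```

```text
scene red 185 [337.1 269.4] [329, 263, 17, 14] [ 0.576  -0.0412  0.012 ] [ 0.5944 -0.0526  0.046 ]
scene red 32 [364.  275.2] [362, 272, 5, 8] [0.6206 0.0101 0.012 ] [ 0.6376 -0.0029  0.046 ]
scene brass 17 [327.3 236.7] [324, 235, 9, 5] [ 0.4865 -0.0224  0.028 ] [ 0.4978 -0.0288  0.046 ]
scene brass 212 [305.8 272.2] [298, 265, 17, 15] [ 0.5576 -0.1185  0.028 ] [ 0.5678 -0.1234  0.046 ]
poly [([358, 245], [0.54, 0.038]), ([277, 247], [0.453, -0.149]), ([277, 297], [0.585, -0.208]), ([363, 295], [0.671, -0.023]), ([364, 283], [0.644, -0.004]), ([335, 282], [0.61, -0.066]), ([338, 277], [0.601, -0.052]), ([361, 277], [0.626, -0.002])]
side red 28 [283.4 234.5] [282, 231, 4, 8] [ 0.6783 -0.0345  0.012 ] [ 0.6402 -0.004   0.046 ]
side red 108 [311.4 249.7] [304, 246, 16, 8] [ 0.5792 -0.0421  0.012 ] [ 0.5458 -0.0113  0.046 ]
side brass 150 [338.8 237.7] [331, 233, 17, 11] [ 0.5526 -0.1124  0.028 ] [ 0.5352 -0.094   0.046 ]
side brass 56 [331.4 275.5] [327, 272, 10, 8] [0.4599 0.0066 0.028 ] [0.4448 0.0221 0.046 ]
poly [([282, 245], [0.637, 0.005]), ([297, 275], [0.523, 0.056]), ([377, 256], [0.442, -0.133]), ([297, 270], [0.537, 0.044])]
```

Run:
```python
import cv2,numpy as np
a=cv2.imread("pics/scene0z.png");b=cv2.imread("pics/side0z.png")
w=max(a.shape[1],b.shape[1])
f=lambda i:cv2.copyMakeBorder(i,0,0,0,w-i.shape[1],cv2.BORDER_CONSTANT)
cv2.imwrite("pics/z0.png",np.vstack([f(a),f(b)]))
```

```text
(no output)
```

View pics/z0.png

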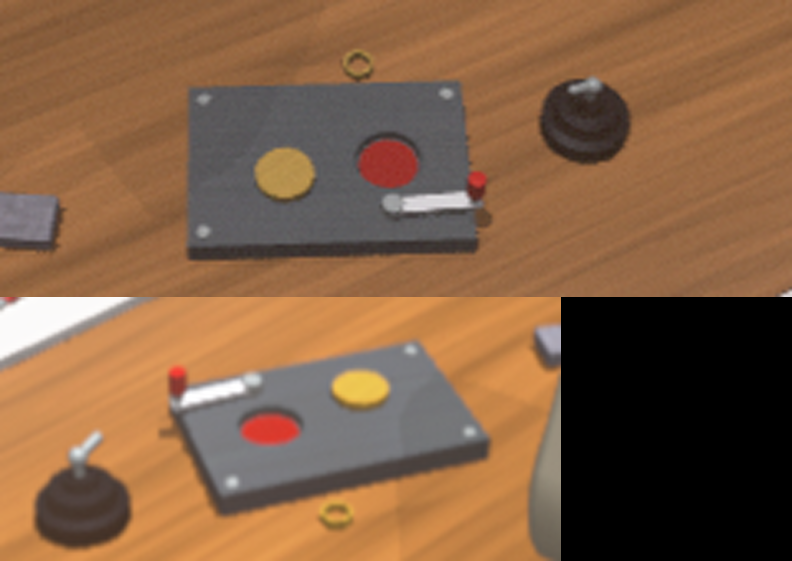

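```bash
cat >> h.py <<'E'
def tool(s=None):
    s=s or state(); return np.array(s["eef_pos"]),R.from_rotvec(s["ee_rot"]).as_matrix()
def shift(P,s=None):
    p,M=tool(s); return (M.T@(np.array(P)-p)*1000).round(1)
E
python3 - <<'E'
from h import *
p,M=tool(); print(p,"\n",M.round(3))
print("look", shift([0.50,-0.11,0.25]))
E
```

```text
[ 0.17957479 -0.54577049  0.20200052] 
 [[-0.95  -0.     0.312]
 [-0.312  0.001 -0.95 ]
 [-0.    -1.    -0.001]]
look [-440.6  -47.5 -313.9]
```

Run:
```python
from h import *
print(shift([0.537,-0.173,0.20]))
```

```text
[-456.     2.4 -242.4]
```

```bash
python3 -m pendant '[[-30,0,-16,0],[-62,0,-33,-6],[-95,0,-50,-12],[-130,0,-69,-18],[-163,0,-86,-24],[-196,0,-104,-30],[-230,0,-122,-36],[-263,0,-140,-42],[-296,0,-157,-48],[-330,0,-175,-55],[-363,0,-193,-55],[-396,0,-210,-55],[-430,0,-228,-55],[-456,0,-242,-55],[-456,0,-242,-55],[-456,0,-242,-55]]' 0.4
python3 - <<'E'
from h import *
p,M=tool(); print(p,M.round(3).tolist()); ci=camera_info("wrist")
pic,d=camera("wrist"); cv2.imwrite("pics/w1.png",pic[:,:,::-1]); np.save("w1.npy",d); print(ci)
E
```

```text
clock: 1.48
eef_pos: [0.5377, -0.1724, 0.2021]
ee_rot: [-1.059, 1.42, -1.419]
force: [0.3, 0.1, 0.3]
grip_width: 0.403
[ 0.53773869 -0.17242138  0.20207032] [[-0.286, -0.001, 0.958], [-0.958, 0.0, -0.286], [0.0, -1.0, -0.001]]
{'fx': 356.30477051452397, 'fy': 356.30477051452397, 'cx': 321.00333234402603, 'cy': 236.28700128020193, 'origin': array([ 0.55906447, -0.10260824,  0.37335249]), 'orientation': array([ 2.82174278, -0.41153839, -0.06303465])}
```

View pics/w1.png

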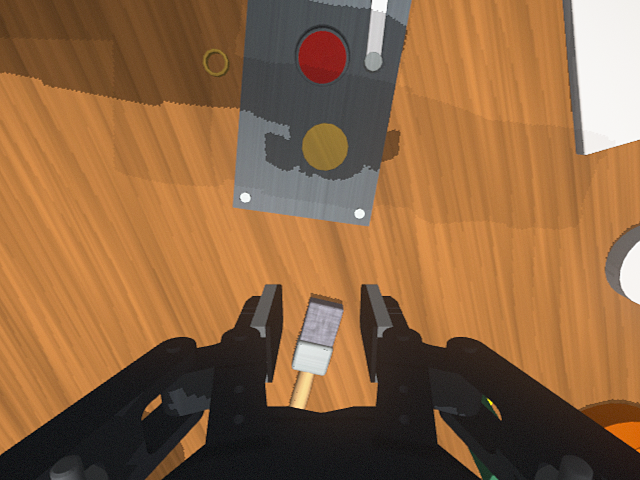

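```bash
cat >> h.py <<'E'
def measure(pic,ci,pr=True):
    hsv=cv2.cvtColor(pic,cv2.COLOR_RGB2HSV); H,S,V=[hsv[...,i].astype(int) for i in range(3)]
    red=((H<6)|(H>172))&(S>150)&(V>60)
    br=(H>17)&(H<30)&(S>110)&(V>60)
    out={}
    for nm,m,z in [("red",red,.012),("brass",br,.028)]:
        m=cv2.morphologyEx(m.astype(np.uint8),cv2.MORPH_OPEN,np.ones((3,3)))
        for a,c,s,mm in blobs(m,150):
            cn,_=cv2.findContours(mm.astype(np.uint8),cv2.RETR_EXTERNAL,cv2.CHAIN_APPROX_NONE)
            pts=np.array([ray(ci,*q,z)[:2] for q in cn[0][:,0]],np.float32)*1000
            (x,y),r=cv2.minEnclosingCircle(pts)
            print(nm,a,c,s,"centre",round(x,1),round(y,1),"r",round(r,1))
E
python3 - <<'E'
from h import *
pic=cv2.imread("pics/w1.png")[:,:,::-1].copy(); ci=camera_info("wrist"); measure(pic,ci)
for q in [(245,197),(359.5,214)]: print("screw",ray(ci,*q,.02).round(4))
for q in [(373,61)]: print("pivot",ray(ci,*q,.032).round(4))
for q in [(328,297),(216,62)]: print("bench",ray(ci,*q,.01).round(4))
d=np.load("w1.npy")
for q in [(325,147),(300,180),(272,330),(375,330),(278,290),(366,290)]: print(q,d[q[1],q[0]])
E
```

```text
red 1941 [321.9  56.7] [299, 31, 47, 52] centre 576.8 -43.2 r 21.9
brass 315 [215.2  62.3] [203, 49, 26, 28] centre 485.1 -22.6 r 11.8
brass 1706 [324.6 146.3] [302, 123, 46, 47] centre 556.6 -119.9 r 21.8
screw [ 0.4661 -0.1441  0.02  ]
screw [ 0.5716 -0.194   0.02  ]
pivot [ 0.6176 -0.0622  0.032 ]
bench [ 0.5134 -0.2788  0.01  ]
bench [ 0.4816 -0.0184  0.01  ]
(325, 147) 0.3344928
(300, 180) 0.35184455
(272, 330) 0.12286062
(375, 330) 0.11716673
(278, 290) 0.14418983
(366, 290) 0.14430016
```

```bash
python3 -m pendant '[[-6,20,5,-1.7],[-6,55,5,-1.7],[-6,90,5,-1.7],[-6,125,5,-1.7],[-6,150,5,-1.7],[-6,166,5,-1.7],[-6,166,5,-1.7],[-6,166,5,-1.7],[-6,166,5,-1.7]]' 0.33
python3 - <<'E'
from h import *
p,M=tool(); print(p,M.round(3).tolist()); ci=camera_info("wrist")
pic,d=camera("wrist"); cv2.imwrite("pics/w2.png",pic[:,:,::-1]); measure(pic,ci)
pic,d=camera("side"); cv2.imwrite("pics/s2.png",cv2.resize(pic[180:330,210:410,::-1],None,fx=4,fy=4))
E
```

```text
clock: 2.28
eef_pos: [0.5441, -0.1709, 0.038]
ee_rot: [-1.071, 1.4, -1.403]
force: [-0.5, -0.3, 0.4]
grip_width: 0.328
[ 0.54410392 -0.17087822  0.0380367 ] [[-0.262, 0.001, 0.965], [-0.965, -0.001, -0.262], [0.001, -1.0, 0.002]]
red 3508 [317.2  20.6] [272, 0, 91, 50] centre 576.9 -43.6 r 21.7
brass 896 [120.4  16.7] [91, 0, 54, 34] centre 489.8 -26.8 r 11.9
brass 5868 [318.7 167.6] [276, 124, 86, 88] centre 557.3 -118.9 r 21.8
```

View pics/w2.png

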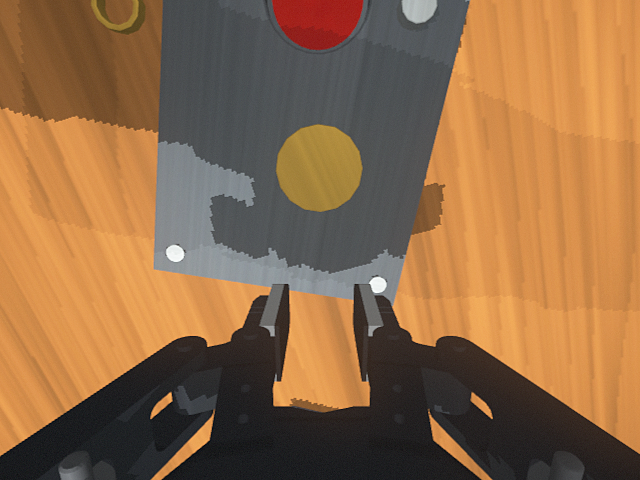

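View pics/s2.png

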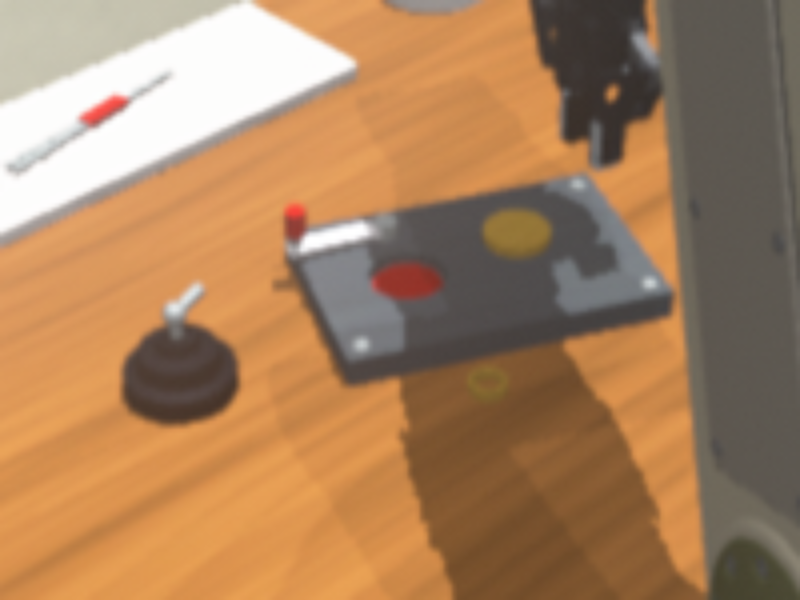

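```bash
python3 -m pendant '[[0,6,0,0],[0,12,0,0],[0,12,0,0]]'; python3 -m pendant '[[0,2,0,0],[0,2,0,0]]';python3 -m pendant '[[0,2,0,0],[0,2,0,0]]'
```

```text
clock: 2.63
eef_pos: [0.5432, -0.1693, 0.0239]
ee_rot: [-1.074, 1.401, -1.4]
force: [-0.3, 0.0, -0.9]
grip_width: 0.332
clock: 2.8
eef_pos: [0.5435, -0.1694, 0.0223]
ee_rot: [-1.073, 1.401, -1.4]
force: [-0.0, 0.3, -0.4]
grip_width: 0.332
clock: 2.97
eef_pos: [0.5437, -0.1695, 0.0204]
ee_rot: [-1.073, 1.401, -1.4]
force: [-0.8, 0.0, 0.2]
grip_width: 0.33
```

```bash
python3 -m pendant '[[0,2,0,0],[0,2,0,0]]'; python3 -m pendant '[[0,1.5,0,0],[0,1.5,0,0]]'
```

```text
clock: 3.13
eef_pos: [0.5436, -0.1695, 0.0184]
ee_rot: [-1.073, 1.401, -1.4]
force: [-0.9, -0.2, -0.8]
grip_width: 0.333
clock: 3.3
eef_pos: [0.5436, -0.1695, 0.0169]
ee_rot: [-1.073, 1.401, -1.4]
force: [0.3, 0.0, -0.1]
grip_width: 0.328
```

```bash
python3 -m pendant '[[0,1,0,0],[0,1,0,0]]'; python3 -m pendant '[[0,1,0,0],[0,1,0,0]]'
```

```text
clock: 3.47
eef_pos: [0.5437, -0.1696, 0.016]
ee_rot: [-1.073, 1.401, -1.401]
force: [0.2, 0.4, -0.2]
grip_width: 0.33
clock: 3.63
eef_pos: [0.5437, -0.1696, 0.0151]
ee_rot: [-1.073, 1.401, -1.401]
force: [-0.6, -0.5, 0.1]
grip_width: 0.327
```

Run:
```python
from h import *
pic,d=camera("wrist"); cv2.imwrite("pics/w3.png",pic[:,:,::-1]); measure(pic,camera_info("wrist"))
for q in [(268,320),(375,320),(281,290),(361,290),(320,265),(320,285)]: print(q,d[q[1],q[0]])
```

```text
red 3006 [319.   16.8] [271, 0, 97, 42] centre 575.5 -49.2 r 20.5
brass 777 [98.3 10.9] [66, 0, 58, 24] centre 490.6 -30.3 r 11.1
brass 7540 [320.4 175.3] [272, 126, 98, 99] centre 557.3 -118.8 r 21.8
(268, 320) 0.12192638
(375, 320) 0.12234657
(281, 290) 0.14447129
(361, 290) 0.14490266
(320, 265) 0.17725757
(320, 285) 0.18146269
```

View pics/w3.png

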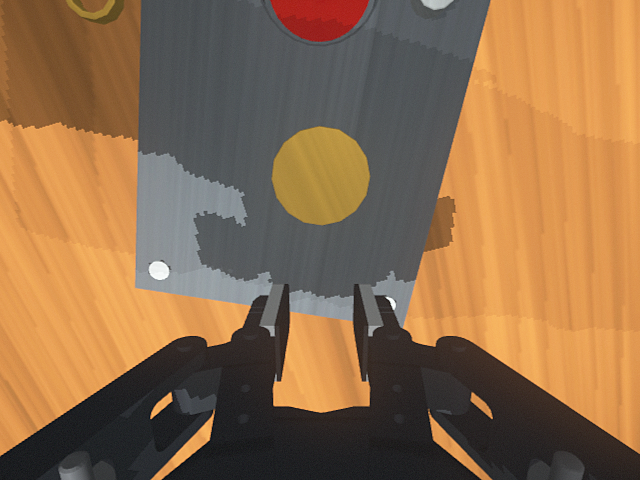

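Run:
```python
from h import *
pic,d=camera("wrist"); ci=camera_info("wrist"); p,M=tool()
Rm=R.from_rotvec(ci["orientation"])
for col in (284,286,358,360):
  for v in (282,285,287,290,300,320,350,376,384):
    z=d[v,col]; c=np.array([(col-ci["cx"])/ci["fx"]*z,(v-ci["cy"])/ci["fy"]*z,z]); P=Rm.apply(c)+ci["origin"]
    print(col,v,round(float(z),4),(M.T@(P-p)*1000).round(1),P[2].round(4))
```

```text
284 282 0.181 [  1.4  -4.7 -18.6] 0.0199
284 285 0.1479 [-11.  -35.5 -15.2] 0.0507
284 287 0.147 [-10.6 -36.6 -15.1] 0.0518
284 290 0.1444 [-10.5 -39.3 -14.8] 0.0545
284 300 0.1366 [-10.2 -47.5 -14. ] 0.0627
284 320 0.1335 [ -4.4 -52.5 -13.7] 0.0677
284 350 0.1341 [  6.7 -55.3 -13.7] 0.0704
284 376 0.22 [ 73.1  14.5 -22.7] 0.0007
284 384 0.2219 [ 79.1  14.6 -22.9] 0.0005
286 282 0.181 [  1.4  -4.7 -17.6] 0.0199
286 285 0.1491 [-10.5 -34.4 -14.5] 0.0496
286 287 0.1461 [-10.9 -37.4 -14.2] 0.0526
286 290 0.1449 [-10.3 -38.8 -14.1] 0.054
286 300 0.1424 [ -7.5 -42.2 -13.8] 0.0574
286 320 0.141 [ -0.6 -45.8 -13.7] 0.061
286 350 0.1413 [ 11.  -49.  -13.7] 0.0641
286 376 0.2212 [ 73.9  15.5 -21.6] -0.0004
286 384 0.2221 [ 79.2  14.8 -21.7] 0.0004
358 282 0.1806 [ 1.3 -5.  18.9] 0.0202
358 285 0.1493 [-10.4 -34.2  15.7] 0.0494
358 287 0.1475 [-10.3 -36.1  15.5] 0.0513
358 290 0.1443 [-10.5 -39.3  15.2] 0.0545
358 300 0.1383 [ -9.4 -46.   14.5] 0.0612
358 320 0.1374 [ -2.4 -49.   14.4] 0.0642
358 350 0.137 [  8.4 -52.7  14.4] 0.0678
358 376 0.2204 [73.4 14.9 23. ] 0.0003
358 384 0.2224 [79.4 15.1 23.2] 0.0001
360 282 0.1801 [ 1.1 -5.5 19.9] 0.0207
360 285 0.1492 [-10.4 -34.3  16.5] 0.0495
360 287 0.1471 [-10.5 -36.5  16.3] 0.0517
360 290 0.1438 [-10.8 -39.8  15.9] 0.055
360 300 0.1363 [-10.4 -47.8  15.1] 0.063
360 320 0.1312 [ -5.6 -54.5  14.5] 0.0697
360 350 0.1315 [  5.1 -57.5  14.6] 0.0727
360 376 0.2211 [73.8 15.4 24.3] -0.0003
360 384 0.2227 [79.6 15.3 24.5] -0.0001
```

```bash
for i in 1 2 3; do python3 -m pendant '[[0,1,0,0],[0,1,0,0]]' | egrep 'eef|force'; done
```

```text
eef_pos: [0.5437, -0.1696, 0.0141]
force: [0.2, -0.5, -0.3]
eef_pos: [0.5436, -0.1696, 0.013]
force: [0.2, 0.2, -1.1]
eef_pos: [0.5437, -0.1696, 0.012]
force: [0.6, 0.3, -0.0]
```

Run:
```python
from h import *
for n,(x,y,w,h) in [("side",(310,180,110,82)),("scene",(240,220,130,97))]:
    pic,d=camera(n); cv2.imwrite(f"pics/{n}4.png",cv2.resize(pic[y:y+h,x:x+w,::-1],None,fx=6,fy=6,interpolation=cv2.INTER_CUBIC))
    print(n,[proj(camera_info(n),tool()[0]+tool()[1]@np.array([0,-k/1000,s/1000])).round(1).tolist() for k in (0,8) for s in(-14,14)])
```

```text
side [[359.3, 238.1], [353.6, 232.7], [359.5, 235.6], [353.7, 230.2]]
scene [[283.6, 274.5], [285.6, 284.1], [283.5, 272.8], [285.4, 282.4]]
```

View pics/side4.png

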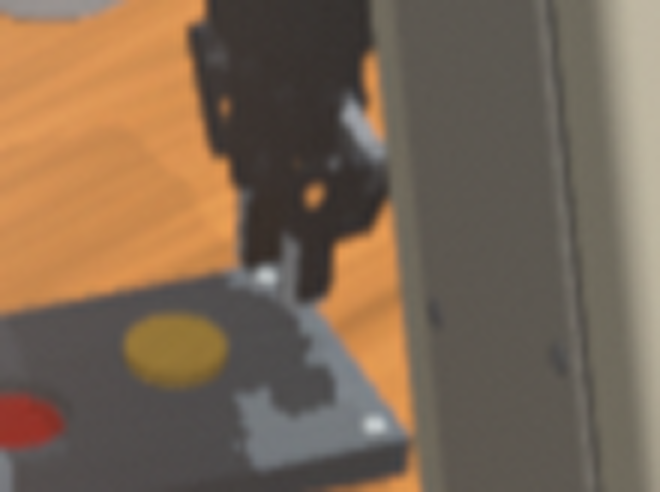

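View pics/scene4.png

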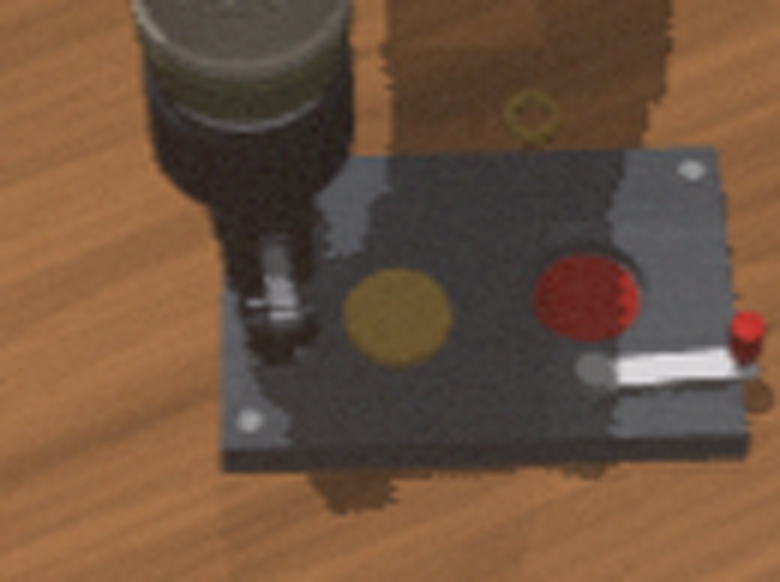

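```bash
for i in 1 2 3 4; do python3 -m pendant '[[0,1,0,0],[0,1,0,0]]' | egrep 'eef|force'; done
python3 - <<'E'
from h import *
pic,d=camera("side"); x,y,w,h=(310,180,110,82); cv2.imwrite("pics/side5.png",cv2.resize(pic[y:y+h,x:x+w,::-1],None,fx=6,fy=6,interpolation=cv2.INTER_CUBIC))
p,M=tool()
for k in (0,8,12,16,20):
  print(k,[((proj(camera_info("side"),p+M@(np.array([a,-k,s])/1000))-[x,y])*6).round().tolist() for a,s in((-11,-14),(11,-14),(-11,14),(11,14))])
E
```

```text
eef_pos: [0.5437, -0.1696, 0.0111]
force: [-0.9, -0.1, -0.2]
eef_pos: [0.5436, -0.1696, 0.01]
force: [0.6, 0.9, -0.4]
eef_pos: [0.5436, -0.1696, 0.009]
force: [-0.6, 0.1, 0.1]
eef_pos: [0.5437, -0.1696, 0.008]
force: [-0.2, 0.9, -0.6]
0 [[274.0, 363.0], [317.0, 349.0], [240.0, 330.0], [282.0, 317.0]]
8 [[275.0, 348.0], [318.0, 334.0], [240.0, 315.0], [283.0, 302.0]]
12 [[275.0, 340.0], [318.0, 326.0], [241.0, 308.0], [283.0, 294.0]]
16 [[275.0, 333.0], [319.0, 319.0], [241.0, 300.0], [284.0, 287.0]]
20 [[276.0, 325.0], [319.0, 311.0], [241.0, 293.0], [284.0, 279.0]]
```

View pics/side5.png

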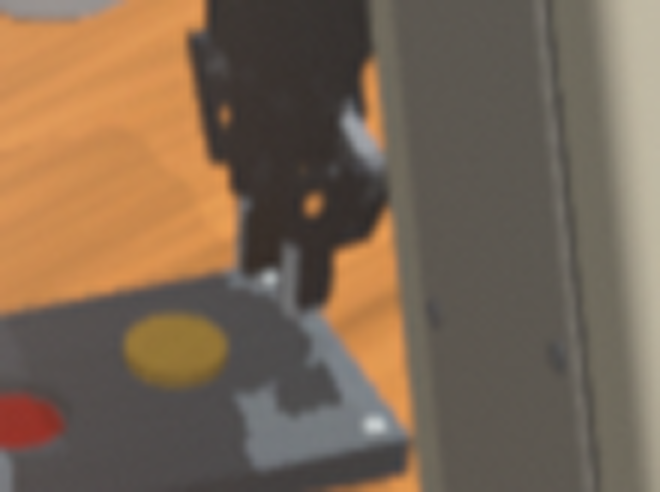

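```bash
for i in 1 2 3 4 5; do python3 -m pendant '[[0,1,0,0],[0,1,0,0]]' | egrep 'eef|force'; done
```

```text
eef_pos: [0.5437, -0.1696, 0.007]
force: [-0.4, -0.4, -0.1]
eef_pos: [0.5436, -0.1696, 0.006]
force: [-0.1, -0.2, 0.5]
eef_pos: [0.5437, -0.1696, 0.005]
force: [-0.5, -0.5, -1.2]
eef_pos: [0.5437, -0.1696, 0.004]
force: [0.2, -0.4, 0.0]
eef_pos: [0.5437, -0.1695, 0.003]
force: [0.1, 0.1, -0.1]
```

```bash
for i in 1 2 3 ; do python3 -m pendant '[[0,1,0,0],[0,1,0,0]]' | egrep 'eef|force'; done
python3 - <<'E'
from h import *
pic,d=camera("side"); x,y,w,h=(310,180,110,82); cv2.imwrite("pics/side6.png",cv2.resize(pic[y:y+h,x:x+w,::-1],None,fx=6,fy=6,interpolation=cv2.INTER_CUBIC))
E
```

```text
eef_pos: [0.5437, -0.1696, 0.002]
force: [0.7, -0.1, 0.6]
eef_pos: [0.5436, -0.1696, 0.001]
force: [0.6, -0.5, 0.3]
eef_pos: [0.5436, -0.1696, 0.0]
force: [-0.6, -0.1, -0.3]
```

View pics/side6.png

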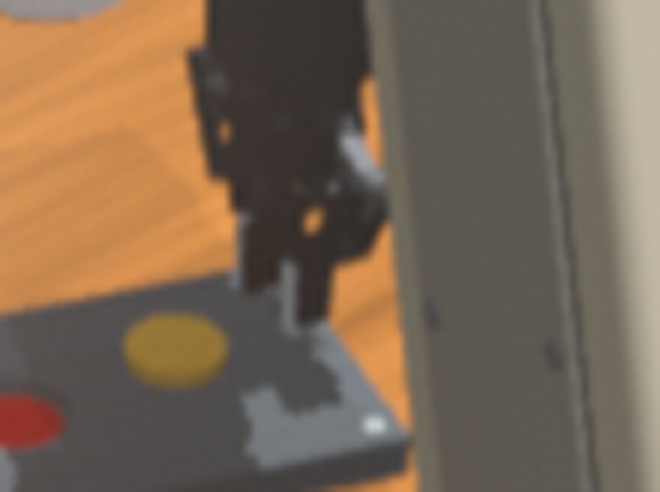

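```bash
for i in 1 2 3 ; do python3 -m pendant '[[0,1,0,0],[0,1,0,0]]' | egrep 'eef|force'; done
```

```text
eef_pos: [0.5437, -0.1696, -0.001]
force: [0.3, 0.8, 0.1]
eef_pos: [0.5436, -0.1695, -0.002]
force: [1.2, 0.2, -0.5]
eef_pos: [0.5437, -0.1696, -0.003]
force: [0.3, -1.4, 0.1]
```

```bash
python3 -m pendant '[[0,1,0,0],[0,1,0,0]]' | egrep 'eef|force';python3 -m pendant '[[0,0.7,0,0],[0,0.7,0,0]]' | egrep 'eef|force'
python3 - <<'E'
from h import *
pic,d=camera("side"); x,y,w,h=(310,180,110,82); cv2.imwrite("pics/side7.png",cv2.resize(pic[y:y+h,x:x+w,::-1],None,fx=6,fy=6,interpolation=cv2.INTER_CUBIC))
pic,d=camera("wrist"); cv2.imwrite("pics/w7.png",pic[:,:,::-1])
E
```

```text
eef_pos: [0.5437, -0.1696, -0.004]
force: [-0.3, -0.4, -0.0]
eef_pos: [0.5437, -0.1695, -0.0047]
force: [-0.7, 0.1, -0.4]
```

View pics/side7.png

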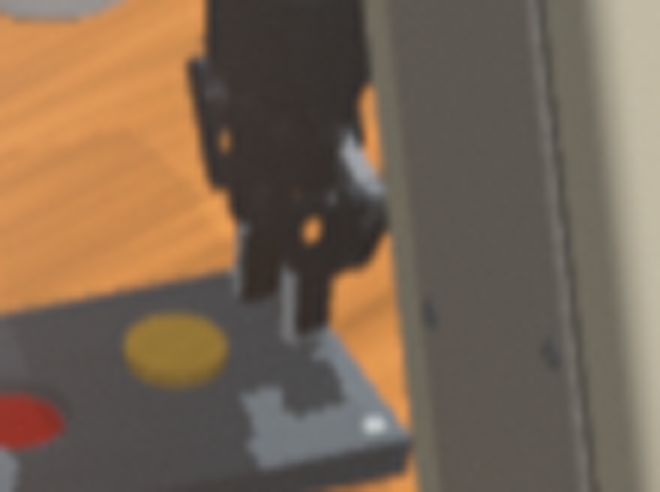

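View pics/w7.png

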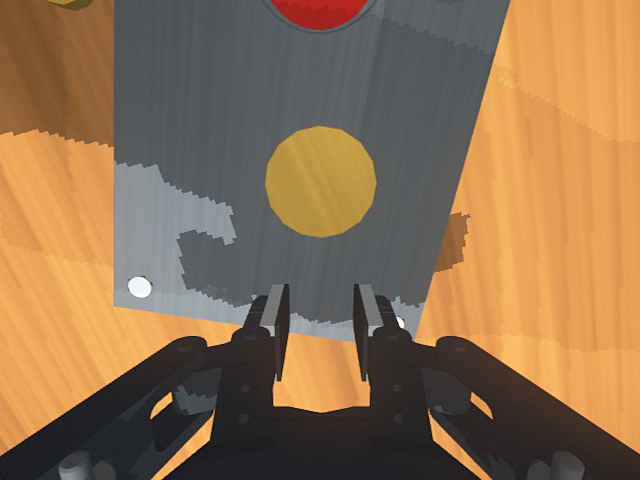

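```bash
for i in 1 2 3; do python3 -m pendant '[[0,0.7,0,0],[0,0.7,0,0]]' | egrep 'eef|force'; done
```

```text
eef_pos: [0.5437, -0.1696, -0.0053]
force: [-0.1, -0.7, 0.4]
eef_pos: [0.5437, -0.1696, -0.006]
force: [-0.2, 0.3, -0.8]
eef_pos: [0.5437, -0.1696, -0.0067]
force: [-0.1, -0.6, 0.7]
```

```bash
for i in 1 2 3; do python3 -m pendant '[[0,1,0,0],[0,1,0,0]]' | egrep 'eef|force'; done
python3 - <<'E'
from h import *
pic,d=camera("wrist"); ci=camera_info("wrist"); p,M=tool()
Rm=R.from_rotvec(ci["orientation"])
for col in (270,275,280,284,286,360,365,370):
  for v in (283,284,285,286):
    z=d[v,col]; c=np.array([(col-ci["cx"])/ci["fx"]*z,(v-ci["cy"])/ci["fy"]*z,z]); P=Rm.apply(c)+ci["origin"]
    print(col,v,round(float(z),4),(M.T@(P-p)*1000).round(1),P[2].round(4))
E
```

```text
eef_pos: [0.5436, -0.1696, -0.0078]
force: [-0.5, 0.6, 0.5]
eef_pos: [0.5436, -0.1696, -0.0088]
force: [-0.8, 0.8, 0.0]
eef_pos: [0.5437, -0.1696, -0.0089]
force: [-2.6, 1.6, 6.6]
270 283 0.1547 [ -8.9 -29.  -21.9] 0.0202
270 284 0.1545 [ -8.6 -29.3 -21.9] 0.0205
270 285 0.1542 [ -8.3 -29.7 -21.9] 0.0209
270 286 0.1549 [ -7.6 -29.2 -22. ] 0.0204
275 283 0.1549 [ -8.8 -28.8 -19.8] 0.0199
275 284 0.1501 [-10.5 -33.4 -19.2] 0.0246
275 285 0.1484 [-10.8 -35.1 -19. ] 0.0262
275 286 0.1478 [-10.6 -35.7 -18.9] 0.0269
280 283 0.1528 [ -9.7 -30.7 -17.4] 0.0219
280 284 0.1509 [-10.1 -32.6 -17.2] 0.0238
280 285 0.1482 [-10.8 -35.3 -16.9] 0.0264
280 286 0.1479 [-10.5 -35.6 -16.8] 0.0267
284 283 0.154 [ -9.2 -29.7 -15.8] 0.0208
284 284 0.1494 [-10.7 -34.  -15.3] 0.0252
284 285 0.1488 [-10.6 -34.7 -15.3] 0.0258
284 286 0.1481 [-10.5 -35.5 -15.2] 0.0266
286 283 0.1556 [ -8.6 -28.2 -15.1] 0.0194
286 284 0.1504 [-10.3 -33.1 -14.6] 0.0242
286 285 0.1503 [-10.  -33.3 -14.6] 0.0245
286 286 0.1478 [-10.6 -35.7 -14.3] 0.0268
360 283 0.154 [ -9.2 -29.7  17. ] 0.0208
360 284 0.15 [-10.5 -33.5  16.6] 0.0246
360 285 0.1506 [ -9.8 -33.   16.7] 0.0241
360 286 0.1482 [-10.4 -35.3  16.4] 0.0265
365 283 0.1551 [ -8.7 -28.6  19.4] 0.0197
365 284 0.1491 [-10.9 -34.3  18.6] 0.0254
365 285 0.1494 [-10.3 -34.1  18.7] 0.0253
365 286 0.147 [-10.9 -36.5  18.4] 0.0276
370 283 0.154 [ -9.2 -29.6  21.4] 0.0208
370 284 0.151 [-10.1 -32.5  21. ] 0.0237
370 285 0.1493 [-10.4 -34.2  20.7] 0.0253
370 286 0.1485 [-10.3 -35.1  20.6] 0.0262
```

```bash
python3 -m pendant '[[0,-3,0,0],[-7,-3,0,0],[-14,-3,0,0],[-20,-3,0,0],[-25,-3,0,0],[-30,-3,0,0],[-35,-3,0,0],[-40,-3,0,0],[-45,-3,0,0],[-50,-3,-0.4,0],[-55,-3,-0.4,0],[-60,-3,-0.5,0],[-65,-3,-0.5,0],[-70,-3,-0.5,0],[-70,-3,-0.5,0]]'
python3 - <<'E'
from h import *
pic,d=camera("wrist"); cv2.imwrite("pics/w8.png",pic[:,:,::-1]); measure(pic,camera_info("wrist"))
E
```

```text
clock: 9.67
eef_pos: [0.5617, -0.1009, -0.0066]
ee_rot: [-1.073, 1.4, -1.4]
force: [0.4, -0.7, 0.5]
grip_width: 0.334
red 691 [486.    7.2] [464, 0, 52, 19] centre 653.4 -2.9 r 9.5
red 7801 [320.3 152.4] [269, 105, 104, 95] centre 577.3 -42.7 r 22.0
brass 179 [625.8 137.4] [622, 125, 9, 26] centre 688.7 -63.1 r 4.9
brass 1891 [ 92.  158.1] [62, 131, 63, 56] centre 495.2 -18.9 r 12.0
brass 8709 [321.1 242.6] [268, 191, 107, 104] centre 569.2 -74.0 r 22.2
```

View pics/w8.png

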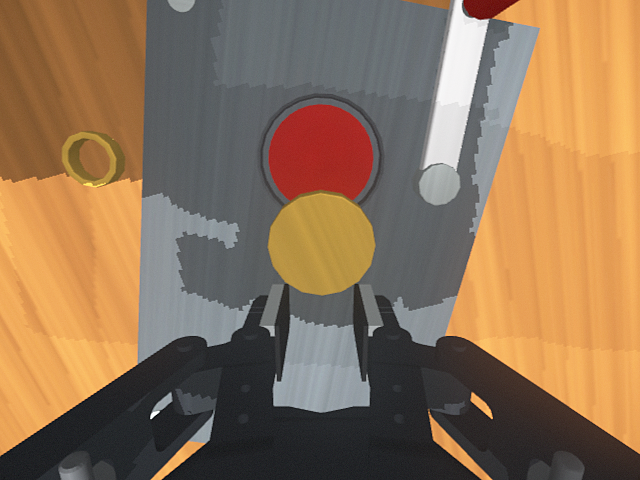

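```bash
python3 -m pendant '[[-4,0,0,0],[-8,0,0,0],[-12,0,-0.3,0],[-16,0,-0.3,0],[-20,0,-0.3,0],[-23,0,-0.4,0],[-26,0,-0.4,0],[-28,0,-0.4,0],[-30,0,-0.4,0],[-31,0,-0.4,0],[-32,0,-0.4,0],[-32,0,-0.4,0]]'
python3 - <<'E'
from h import *
pic,d=camera("wrist"); cv2.imwrite("pics/w9.png",pic[:,:,::-1]); measure(pic,camera_info("wrist"))
E
```

```text
clock: 10.72
eef_pos: [0.5694, -0.0707, -0.0067]
ee_rot: [-1.073, 1.401, -1.4]
force: [0.5, 0.2, 0.5]
grip_width: 0.325
red 2669 [487.9  98.7] [454, 73, 67, 50] centre 655.8 -6.8 r 13.3
red 736 [323.3 193.1] [278, 182, 90, 34] centre 580.3 -33.8 r 19.6
brass 8412 [320.8 242.8] [269, 191, 105, 104] centre 576.7 -43.6 r 21.9
brass 1673 [105.3 227.3] [77, 201, 59, 53] centre 496.3 -14.8 r 12.2
```

View pics/w9.png

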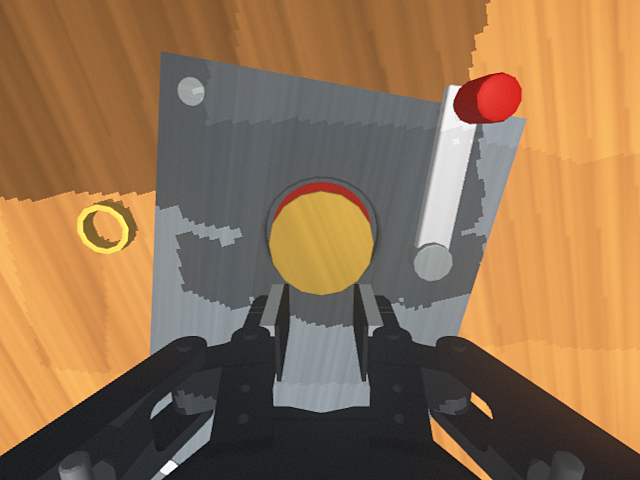

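The die (321,243) still sits against the near rim, with red showing on the far side (320,187). I'll push a little further.

```bash
python3 -m pendant '[[-1,0,0,0],[-2,0,0,0],[-3,0,0,0],[-3,0,0,0]]'
python3 - <<'E'
from h import *
pic,d=camera("wrist"); cv2.imwrite("pics/w10.png",pic[:,:,::-1]); measure(pic,camera_info("wrist"))
E
```

```text
clock: 11.1
eef_pos: [0.5702, -0.0678, -0.0066]
ee_rot: [-1.073, 1.4, -1.4]
force: [-0.1, 0.4, 0.1]
grip_width: 0.329
red 2590 [486.3 109.2] [453, 84, 66, 49] centre 655.6 -7.9 r 13.2
red 379 [322.  196.1] [285, 189, 74, 19] centre 581.3 -28.6 r 15.9
brass 7766 [320.6 244.2] [270, 195, 102, 99] centre 577.5 -41.1 r 21.0
brass 1638 [106.1 233.4] [78, 208, 59, 52] centre 496.3 -13.7 r 12.1
```

View pics/w10.png

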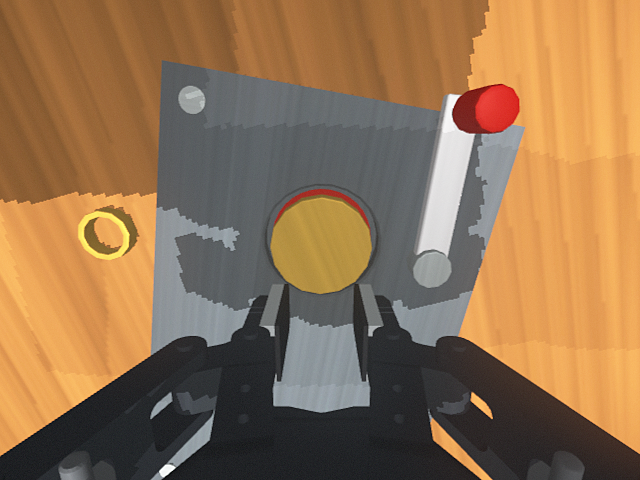

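```bash
cat >> h.py <<'E'
def dieplane(show=True):
    ci=camera_info("wrist"); pic,d=camera("wrist")
    hsv=cv2.cvtColor(pic,cv2.COLOR_RGB2HSV); H,S,V=[hsv[...,i].astype(int) for i in range(3)]
    m=((H>17)&(H<30)&(S>110)&(V>60)).astype(np.uint8)
    b=max(blobs(cv2.erode(m,np.ones((9,9))),100),key=lambda t:t[0])[3]&(d>0)
    v,u=np.nonzero(b); z=d[v,u]
    P=R.from_rotvec(ci["orientation"]).apply(np.c_[(u-ci["cx"])/ci["fx"]*z,(v-ci["cy"])/ci["fy"]*z,z])+ci["origin"]
    A=np.c_[P[:,:2]-P[:,:2].mean(0),np.ones(len(P))]; k=np.linalg.lstsq(A,P[:,2],rcond=None)[0]
    print("die n",len(P),"mean xy",P[:,:2].mean(0).round(4),"z",k[2].round(4),"tilt deg",np.degrees(k[:2]).round(1))
    return pic
E
python3 - <<'E'
from h import *
dieplane()
E
```

```text
die n 6216 mean xy [ 0.577 -0.043] z 0.0201 tilt deg [0.  0.1]
```

The die now reads flat and flush (top z 20.1 mm, tilt 0.1°). I'll lift, shut the fingers, and measure the knob and the shut tip.

```bash
python3 -m pendant '[[0,-30,0,0],[0,-60,0,-5],[0,-90,0,-12],[0,-110,0,-19],[0,-110,0,-26],[0,-110,0,-33],[0,-110,0,-35],[0,-110,0,-35]]' 0
python3 - <<'E'
from h import *
pic=dieplane(); cv2.imwrite("pics/w11.png",pic[:,:,::-1]); ci=camera_info("wrist")
pic,d=camera("wrist"); measure(pic,ci); p,M=tool(); print(p,M.round(3).tolist(),state()["joint_pos"].round(2))
Rm=R.from_rotvec(ci["orientation"])
for col in (318,):
  for v in range(276,300,2):
    z=d[v,col]; c=np.array([(col-ci["cx"])/ci["fx"]*z,(v-ci["cy"])/ci["fy"]*z,z]); P=Rm.apply(c)+ci["origin"]
    print(col,v,round(float(z),4),(M.T@(P-p)*1000).round(1))
a=cv2.imread("pics/scene0.png")
for n,q in (("scene",(397,258)),("side",(255,272))): print("third",ray(camera_info(n),*q,.02).round(3))
E
```

```text
clock: 11.87
eef_pos: [0.5703, -0.068, 0.1036]
ee_rot: [-1.354, 0.949, -0.949]
force: [-0.5, -0.7, -0.1]
grip_width: -0.0
die n 1870 mean xy [ 0.5762 -0.0437] z 0.0201 tilt deg [0.1 0.2]
red 538 [457.  189.9] [443, 178, 29, 25] centre 654.5 -6.1 r 11.4
brass 477 [227.8 120.5] [211, 104, 35, 34] centre 486.0 -15.3 r 11.3
brass 2746 [340.5 203.8] [312, 175, 58, 59] centre 575.4 -42.6 r 21.3
[ 0.57012926 -0.06799248  0.1033471 ] [[0.339, -0.0, 0.941], [-0.941, -0.0, 0.339], [0.0, -1.0, -0.0]] [-0.26  0.36 -0.14  1.07 -0.    0.97]
318 276 0.2751 [35.7 83.2 -2.4]
318 278 0.2766 [37.8 84.2 -2.5]
318 280 0.2765 [39.2 83.6 -2.5]
318 282 0.2776 [41.2 84.2 -2.5]
318 284 0.1492 [-10.8 -34.3  -1.3]
318 286 0.1493 [ -9.9 -34.5  -1.3]
318 288 0.1463 [-10.4 -37.4  -1.3]
318 290 0.1441 [-10.5 -39.6  -1.3]
318 292 0.143 [-10.3 -40.9  -1.3]
318 294 0.1407 [-10.5 -43.2  -1.3]
318 296 0.1385 [-10.8 -45.5  -1.3]
318 298 0.1376 [-10.4 -46.5  -1.2]
third [0.618 0.106 0.02 ]
third [0.599 0.119 0.02 ]
```

View pics/w11.png

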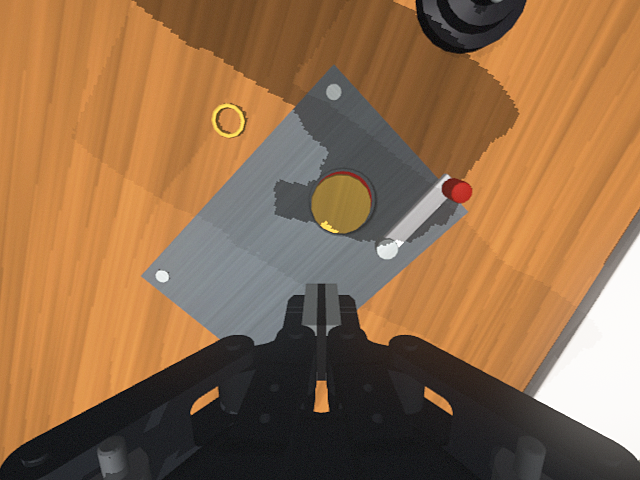

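Run:
```python
from h import *
ci=camera_info("wrist"); k=ray(ci,460.5,191,.056); pv=ray(ci,387,249,.032); print("knob",k.round(4),"pivot",pv.round(4))
for n,q in (("scene",(364,275.2)),("side",(283.4,234.5))): print(ray(camera_info(n),*q,.046).round(4))
n=np.array([-.941,-.337,0]); 
st=np.array([.6385,-.0045,0])-n*0.035; st[2]=.1036; print(st,shift(st))
print("screws",ray(ci,334,92,.02).round(4),ray(ci,162,276,.02).round(4))
```

```text
knob [ 0.6386 -0.0047  0.056 ] pivot [ 0.6178 -0.061   0.032 ]
[ 0.6376 -0.0029  0.046 ]
[ 0.6402 -0.004   0.046 ]
[0.671435 0.007295 0.1036  ] [-36.5  -0.3 120.8]
screws [0.5454 0.0257 0.02  ] [ 0.4665 -0.1433  0.02  ]
```

```bash
python3 -m pendant '[[-12,0,38,0],[-24,0,76,0],[-36,0,110,0],[-37,0,121,0],[-37,35,121,0],[-37,65,121,0],[-37,72,121,0],[-37,72,121,0]]' 0
python3 - <<'E'
from h import *
p,M=tool();print(p)
for n,(x,y,w,h) in [("side",(230,170,110,82)),("scene",(310,215,110,82))]:
    pic,d=camera(n); cv2.imwrite(f"pics/{n}12.png",cv2.resize(pic[y:y+h,x:x+w,::-1],None,fx=6,fy=6,interpolation=cv2.INTER_CUBIC))
    print(n,[((proj(camera_info(n),p+np.array([0,0,k/1000]))-[x,y])*6).round().tolist() for k in (0,10,20,30)])
E
```

```text
clock: 12.63
eef_pos: [0.6684, 0.0084, 0.0279]
ee_rot: [-1.357, 0.956, -0.945]
force: [1.5, 0.6, 0.2]
grip_width: -0.0
[0.66835597 0.00841472 0.02792462]
side [[257.0, 406.0], [255.0, 387.0], [254.0, 367.0], [253.0, 347.0]]
scene [[384.0, 433.0], [386.0, 420.0], [388.0, 407.0], [391.0, 394.0]]
```

View pics/side12.png

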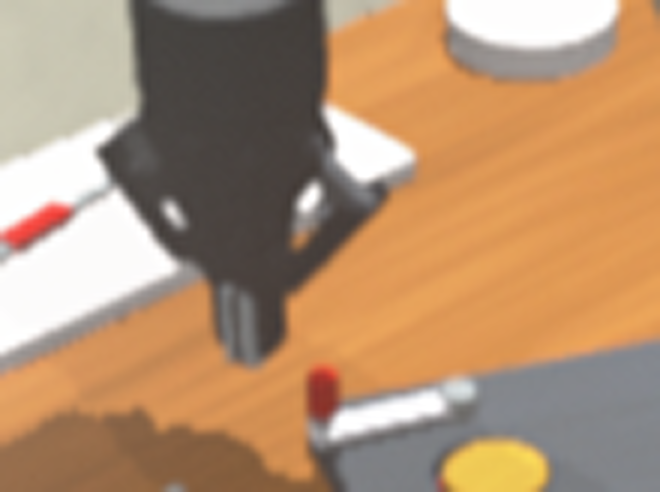

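View pics/scene12.png

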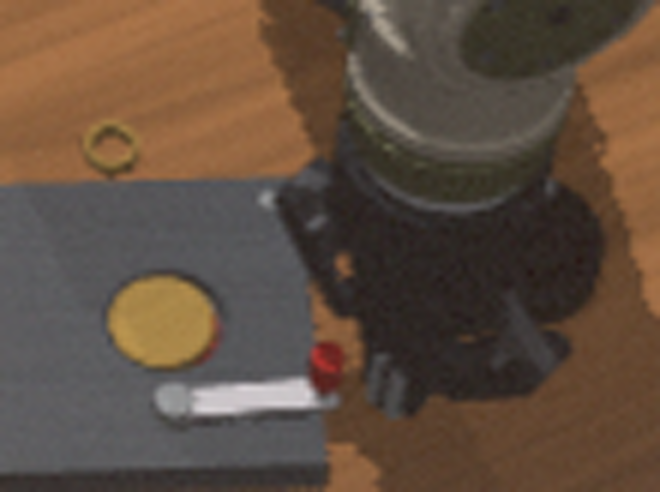

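Run:
```python
from h import *
p,M=tool(); pv=np.array([.6177,-.0613]); a=np.radians(65)
yh=np.array([np.cos(a),np.sin(a)]); xh=np.array([yh[1],-yh[0]])
for th in [.08,.2,.3,.4,.5,.6,.7,.8,.9,1.0,1.1,1.2,1.3,1.4,1.5,1.57,1.62]:
    k=pv+.060*(np.cos(th)*yh-np.sin(th)*xh); t=k+np.array([.941,.337])*.015
    print(th,shift([*t,.019],None))
```

```text
0.08 [  0.9  13.1 -20.4]
0.2 [ -3.4  13.1 -26.1]
0.3 [ -6.4  13.1 -31.3]
0.4 [ -8.9  13.1 -36.7]
0.5 [-10.9  13.1 -42.4]
0.6 [-12.3  13.1 -48.2]
0.7 [-13.1  13.1 -54.2]
0.8 [-13.3  13.1 -60.2]
0.9 [-12.9  13.1 -66.1]
1.0 [-11.9  13.1 -72.1]
1.1 [-10.3  13.1 -77.8]
1.2 [ -8.1  13.1 -83.4]
1.3 [ -5.4  13.1 -88.8]
1.4 [ -2.2  13.1 -93.9]
1.5 [  1.5  13.1 -98.6]
1.57 [   4.4   13.1 -101.6]
1.62 [   6.5   13.1 -103.7]
```

```bash
python3 -m pendant '[[0,5,0,0],[1,9,-8,0],[1,9,-14,0],[1,9,-20,0],[-3,9,-26,0],[-6,9,-31,0],[-9,9,-37,0],[-11,9,-42,0],[-12,9,-48,0],[-13,9,-54,0],[-13,9,-54,0]]' 0
python3 - <<'E'
from h import *
p,M=tool();print(p)
pic,d=camera("wrist"); cv2.imwrite("pics/w13.png",pic[:,:,::-1])
for n,(x,y,w,h) in [("side",(240,190,110,82))]:
    pic,d=camera(n); cv2.imwrite(f"pics/{n}13.png",cv2.resize(pic[y:y+h,x:x+w,::-1],None,fx=6,fy=6,interpolation=cv2.INTER_CUBIC))
E
```

```text
clock: 13.65
eef_pos: [0.6143, 0.0015, 0.0222]
ee_rot: [-1.355, 0.951, -0.949]
force: [1.0, -0.1, 0.0]
grip_width: 0.004
[0.61426879 0.00147206 0.02219156]
```

View pics/w13.png

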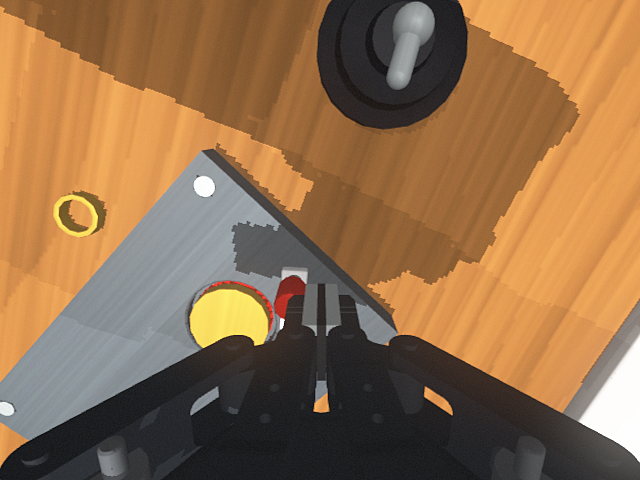

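View pics/side13.png

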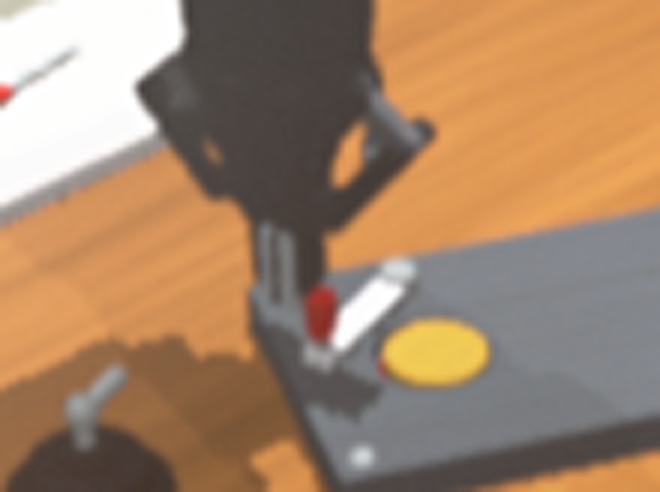

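```bash
python3 -m pendant '[[0,0,-6,0],[0,0,-12,0],[1,0,-18,0],[3,0,-24,0],[5,0,-29,0],[8,0,-35,0],[11,0,-40,0],[13,0,-42,0],[15,0,-45,0],[16,0,-46,0],[17,0,-47,0],[17,0,-47,0]]' 0
python3 - <<'E'
from h import *
p,M=tool();print(p)
for n,(x,y,w,h) in [("side",(250,195,110,82)),("scene",(280,220,110,82))]:
    pic,d=camera(n); cv2.imwrite(f"pics/{n}14.png",cv2.resize(pic[y:y+h,x:x+w,::-1],None,fx=6,fy=6,interpolation=cv2.INTER_CUBIC))
E
```

```text
clock: 14.75
eef_pos: [0.5777, -0.0305, 0.0224]
ee_rot: [-1.354, 0.95, -0.95]
force: [-0.1, -0.5, 0.0]
grip_width: 0.003
[ 0.57774344 -0.03052652  0.02238748]
```

View pics/side14.png

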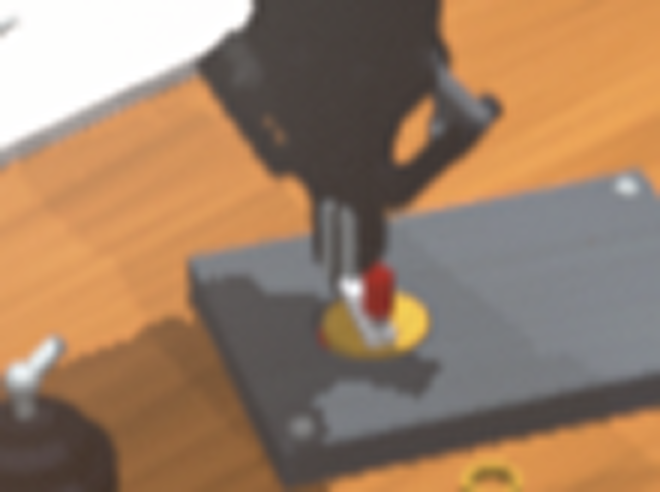

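View pics/scene14.png

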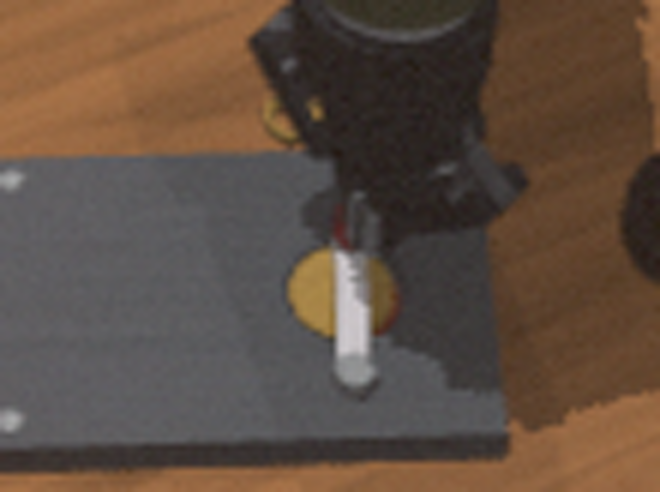

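```bash
for i in 1 2 3; do python3 -m pendant '[[0.7,0,-0.7,0],[0.7,0,-0.7,0],[0.7,0,-0.7,0]]' |egrep 'eef|force'; done
```

```text
eef_pos: [0.5774, -0.031, 0.0224]
force: [1.4, -0.3, 0.2]
eef_pos: [0.577, -0.032, 0.0224]
force: [0.6, 0.1, -1.3]
eef_pos: [0.5769, -0.0325, 0.0225]
force: [1.6, 1.6, -0.4]
```

```bash
for i in 1 2 3; do python3 -m pendant '[[0.7,0,-0.7,0],[0.7,0,-0.7,0],[0.7,0,-0.7,0]]' |egrep 'eef|force'; done
```

```text
eef_pos: [0.5769, -0.0331, 0.0225]
force: [3.0, 4.3, -2.5]
eef_pos: [0.5769, -0.0333, 0.0226]
force: [3.2, 6.1, -1.9]
eef_pos: [0.5771, -0.0339, 0.0227]
force: [6.2, 7.2, -2.3]
```

Reaction has risen to about 9 N with the motion stalling, so the keeper is at its stop. I'll back off, lift and look.

```bash
python3 -m pendant '[[-2,0,5,0],[-2,0,14,0],[-2,-30,20,0],[-2,-65,20,0],[-2,-100,20,0],[-2,-130,20,0],[30,-130,20,0],[65,-130,10,0],[85,-130,5,0],[85,-130,5,0],[85,-130,5,0]]' 0
python3 - <<'E'
from h import *
ci=camera_info("wrist")
pic,d=camera("wrist"); cv2.imwrite("pics/w15.png",pic[:,:,::-1]); dieplane()
pic,d=camera("scene"); cv2.imwrite("pics/scene15.png",pic[:,:,::-1])
E
```

```text
clock: 17.27
eef_pos: [0.6088, -0.1152, 0.152]
ee_rot: [-1.354, 0.952, -0.951]
force: [0.1, -0.1, -0.4]
grip_width: -0.004
die n 276 mean xy [ 0.571  -0.0554] z 0.0202 tilt deg [0.3 0.4]
```

View pics/w15.png

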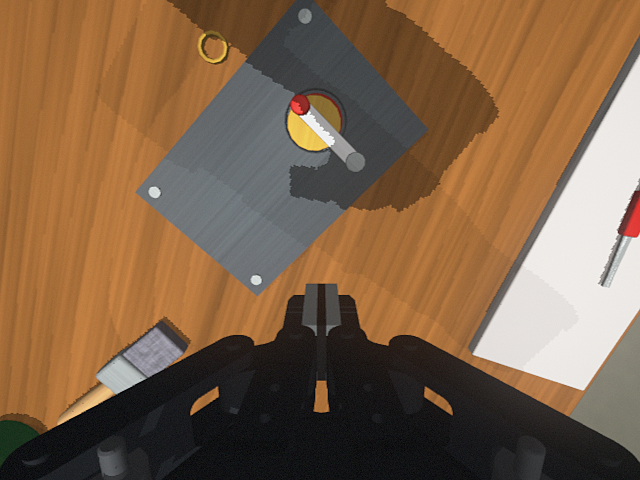

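View pics/scene15.png

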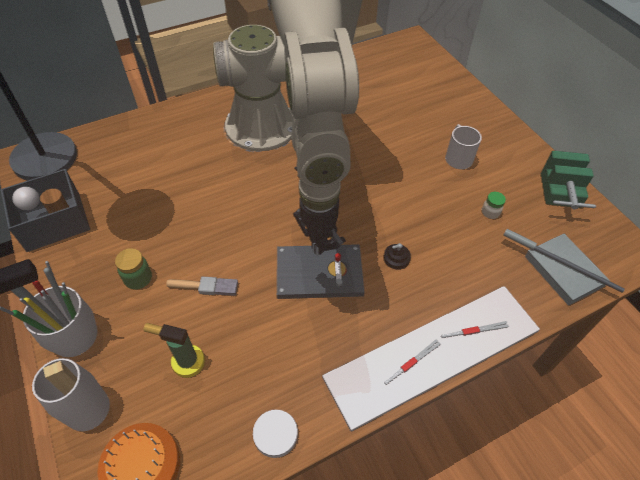

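Next I'll check the keeper angle numerically.

Run:
```python
from h import *
ci=camera_info("wrist")
k=ray(ci,300,104,.056); pv=ray(ci,356,161.5,.032)
s1,s2,s3=[ray(ci,*q,.02) for q in ((154.5,192),(256,280),(305,15.5))]
v=(k-pv)[:2]; a=lambda w:np.degrees(np.arctan2(w[1],w[0]))
print("knob",k.round(4),"pivot",pv.round(4),np.linalg.norm(v))
yh=a((s3-s1)[:2]); print("yh",yh,"xh+90",a((s2-s1)[:2])+90,"keeper deg",a(v)-yh)
```

```text
knob [ 0.5638 -0.0336  0.056 ] pivot [ 0.6184 -0.0583  0.032 ] 0.05993518237980982
yh 65.45785547255794 xh+90 65.29017333444062 keeper deg 90.1750052263965
```

```bash
python3 -c "
from workcell import *
print(state()['clock']); print(hand_in())"
```

```text
17.4167
the job is handed in; nothing more can be done
None
```

I pushed the disc across the holder with the half-open fingertips until it dropped into the recess. Then I pushed the red knob round with the shut fingers until the keeper met its stop, backed clear and handed in at about 17.4 s.

**Disc:** the wrist depth reading, taken before the keeper went over it, put the top at z = 20.1 mm with a tilt of 0.2° or less, so it lies flat and flush. The check after the keeper was closed read 20.2 mm and about 0.5°. It used only the small part of the disc still visible.

**Keeper:** it measured 90.2° against the stop at 90°. The push force had climbed to about 9 N with the motion stalling, which also says it is at the stop.

**Other things on the bench:** the final scene picture shows the larger items where they were by eye; I did not measure their positions again. The ring was hidden behind the arm in that picture but shows in place in the last wrist view. The forces I read stayed under 10 N.

**One disagreement:** the real fingertips were about 22 mm (shut) to 29 mm (a third open) short of the reported TCP. I set the working heights by touching the plate and from the side camera instead.

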